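Scan a stores tag at the crate-top scanner

TASK

Book out the kitchen stores: lift the white stock tag out of its wooden block, slide it bottom end first all the way down into the leaning metal case in front of the hand scanner, and let go of it. Then squeeze the scanner's trigger fully in towards its handle, hold it for about a second, and let it spring back out, with the tag still fully home in the case. Leave the plate, bowl, cup and container where they stand.

Things in the scene. Friction and masses are not known exactly. Their poses are not given: they have to be found in the camera images.
- tag: Loose stock tag: rigid white plastic plate, 6 mm thick (its x), 60 wide (y), 120 tall (z), about 60 g; black bar code near the bottom, dark dot near the top, on both faces (either may face the scanner). Origin: centre of its bottom edge, z to its top. Starts upright in the wooden block's slot, lowest 34 mm inside, 86 mm standing out; pinch it by its two faces.
- rack: Fixed wooden block, 44 (x) x 90 (y) x 40 mm tall, origin at the centre of its underside, z up. Open-topped slot through its middle, 8 mm (x) by 65 mm (y), floor 6 mm above the origin.
- case: Fixed flat open-topped aluminium case, leaning 27 deg from vertical. Origin: centre of inner floor; z along the slot out of the mouth (up, roughly towards the robot), x through its windowed face (up, away from it), y width. Inside 8 (x) by 63 mm (y), walls 4, straight to 60 mm above the floor, then lips flaring 5 mm outward, to 68 mm. Tag home: bottom edge on the floor, 60 mm sticks out.
- scanner: Black pistol-shaped hand scanner clamped with its handle straight up, nose to its own -x, pointing at the case. Origin on its base plate under the handle, z up, x level. Handle: upright bar 30 (x) by 26 mm (y) centred on x = y = 0, up to 165 mm above the origin; barrel and nose lie below 85 mm. It and the case stand on one steel station, fixed on the crate.
- trigger_front (a point): Point on the trigger's outer (-x) face, 42 mm above its hinge, 124 mm above the scanner's origin; at rest 43 mm before the handle's mid-line, so trigger and handle together are 58 mm wide there (63 mm at the trigger's tip, 134 mm above the origin), and 44 mm when pressed in. Axes turn with the trigger; at rest those of the scanner.
- squeeze (a point): Point 124 mm above the scanner's origin and 7 mm to the -x side of the handle's mid-line: the middle, along scanner x, between the handle's back and the front of the fully pressed trigger. Axes as scanner. The handle's top is 41 mm above this point.
- trigger (a joint): Angle of the sprung trigger, rad: 0 fully out (rest), 0.30 fully in (stop). A grey bar 16 mm wide, 56 long, before the handle (-x side); hinged at its lower end (82 mm above the scanner's origin, 21 mm to -x), free end up; pressing moves it to scanner +x, against the handle. 42 mm above the hinge it takes about 4 N to start, 9 N fully in; springs out by itself.
- crate: Fixed upturned blue plastic crate, 400 (x) x 600 (y) x 120 mm tall with a flat top; origin at the centre of its underside on the table. All else stands on it.
- plate: Orange melamine plate, 160 mm across, 18 mm high, loose; origin at the centre of its underside. Leave alone.
- bowl: Aluminium bowl, 124 mm across, 50 mm high, loose on the plate; origin at the centre of its underside. Leave alone.
- cup: Stainless cup, 72 mm across, 75 mm high, loose; origin at the centre of its underside. Leave alone.
- container: Green lidded container, 88 x 113 x 66 mm high, loose; origin at the centre of its underside. Leave alone.
There are look-alikes about, which are no part of the job. There is more than one size of the tag; the job needs the smallest.

How it is judged:
On the way, in this order (a step that is already met when the one before it is completed fails the run):
1. the tag stands fully home in the case and is let go (z of tag in the frame of case between -0.004 and 0.005 m and x of tag in the frame of case between -0.004 and 0.004 m and y of tag in the frame of case between -0.004 and 0.004 m and angle between the z axis of tag and the z axis of case, either way round below 0.06 rad and contact force between tag and the fingers below 0.1 N), for 0.2 s.
2. with the tag home, the trigger is squeezed fully in and held (z of tag in the frame of case between -0.004 and 0.005 m and x of tag in the frame of case between -0.004 and 0.004 m and y of tag in the frame of case between -0.004 and 0.004 m and angle between the z axis of tag and the z axis of case, either way round below 0.06 rad and value of joint trigger above 0.26 rad), for 0.4 s.
At the end, for the whole second after the job is handed in: The tag rests in the case: bottom edge within 5 mm of the case floor along the slot and within 4 mm of its middle in x and y, tag and case z axes within 0.06 rad, and at rest; the trigger has been held in beyond 0.26 rad for 0.4 s and is out again, below 0.04 rad (z of tag in the frame of case between -0.004 and 0.005 m and x of tag in the frame of case between -0.004 and 0.004 m and y of tag in the frame of case between -0.004 and 0.004 m and angle between the z axis of tag and the z axis of case, either way round below 0.06 rad and value of joint trigger below 0.04 rad and linear speed of tag below 0.02 m/s); the robot touches nothing.
It fails at once if the plate is shifted by more than 30 mm or tipped (distance of plate from where it was at the start of the episode above 0.03 m or angle between plate's own z axis and vertical above 0.35 rad).
It fails at once if the bowl is shifted by more than 30 mm or tipped (distance of bowl from where it was at the start of the episode above 0.03 m or angle between bowl's own z axis and vertical above 0.35 rad).
It fails at once if the cup is shifted by more than 30 mm or tipped (distance of cup from where it was at the start of the episode above 0.03 m or angle between cup's own z axis and vertical above 0.35 rad).
It fails at once if the container is shifted by more than 30 mm or tipped (distance of container from where it was at the start of the episode above 0.03 m or angle between container's own z axis and vertical above 0.35 rad).
It also fails if it takes over 51 s, if anything falls off the work surface, if the arm or the gripper's body presses on something with over 40 N, if the wrist force passes 120 N, or if a joint passes its speed limit or range.

ROBOT

A 7-joint arm with a two-finger parallel gripper is mounted at the origin on the work surface. World frame = base frame: x ahead of the robot, y to its left, z up, the work surface at z = 0. Lengths are in m, angles in rad, forces in N, time in s.
With the tool pointing down it reaches from about 0.4 to 0.85 m from the base axis. Payload 4.5 kg.
Tool frame: the origin (TCP) lies on the centre line of the jaws, within the pads' length; the fingertips stand 11 mm ahead of it and the grasp point (between the pads) lies 8 mm behind it; z points along the fingers, y is the line along which they close (so a half turn about z gives the same grasp; the last joint's range is limited). The gripper opens to 88 mm and grips with 3 to 60 N. Pads are 18 mm wide; open, the fingers measure 123 mm over their backs; the gripper's body (75 mm by 187 mm) begins 45 mm behind the grasp point.
Start: joints at [1.306, 0.689, -0.195, 1.565, 0.157, 0.902, -0.215], TCP at [0.184, -0.597, 0.25] pointing down, gripper open.
Joint ranges: [-3.01, 3.01], [-0.46, 2.08], [-1.47, 1.51], [0.13, 2.56], [-1, 4.14], [0.04, 2.09], [-2.66, 2.66]. Speed limits (rad/s): [2.57, 2.57, 3.14, 3.14, 3.14, 3.14, 3.14].

INTERFACE

Orientations are given as a unit quaternion [x, y, z, w].
In Python, from plant import * gives the robot as it stands. The module is installed in compiled form; this text tells all that it offers.
- The arm moves only by the tool send_rows, never from a script. Its argument "motion" is a list of rows, each an object of numbers: "x", "y", "z": the shift along the tool's x, y, z in cm; "rx", "ry", "rz": the turn, a rotation vector about the tool's x, y, z in rad; "jaw": the finger opening in cm, from 0 to 8.81. In form: [{"x": .., "y": .., "z": .., "rx": .., "ry": .., "rz": .., "jaw": ..}, ...]. A call has exactly 5 rows; each row shifts and turns the commanded pose from where the row before left it, along the tool's axes as they then stand; what a row does not reach is not made up. A row lasts 1/10 s, in which the tool goes at most 50 mm and 8.59 degrees, less where a joint would pass 70% of its speed; a pose out of reach is approached as far as the arm can. A call is refused whole if a number of a shift passes 5 or a number of a turn 0.15, either way. A call with a gripper value outside its range is refused whole. The fingers move at their own pace and stop on an object; "grip_force" is the grip in N (left out, the last holds). Time passes only in rows, so rows that do not move let the fingers close, or fill a call up. It gives the time, the measured TCP pose, the force, the opening and the grip force at its end, in the units of the state.
- get_state(): the state, without advancing time (a new reading comes with each control period).
- snapshot(name): name is "scene" or "top" or "wrist"; returns a dict with "img" (400x640x3 uint8, red, green, blue), "vertical_fov" (degrees; the focal length in pixels is half the picture's height over the tangent of half this angle, whatever the lens; pixels are square), "cx", "cy" (the principal point, pixels), "extrinsics" (4x4, takes a point from camera to world coordinates). Camera axes: x right, y up, looking along -z (the intrinsics and any distortion apply to the point x, -y, -z); pixel columns grow to the right and rows downward; lengths in m; the calibration is good to about 2 mm. The wrist camera is an equidistant fisheye: a pixel r from the principal point sees the ray r / f radians off the axis. A picture is of the moment at which its call begins. There is no depth.
- finish_job(): hands the job in; it is judged then, once.
The state is a dict: "clock": time; "q": joint angles; "qd": joint speeds; "joint_torque": joint torques, N m; "tool_pos": TCP position; "eef_rot": TCP orientation; "contact_force": force on the tool from outside, world axes, zero at the start; "moment": the same for the moment, N m; "opening": opening from 0.0 (shut) to 1.0 (fully open); "finger_force": force on a finger pad.
Only numpy, scipy, OpenCV 4.12 (cv2) and the standard library are available. Lean on these libraries where they do the work, as an engineer would, in place of code of your own. Each camera call takes 0.05 s, during which the arm holds its last target. There are 200 camera calls.

## Working session

There is one attempt and no reset: what is moved stays moved. The work goes in short steps, Python scripts to look and compute and a tool call to move; the robot and the scene stay as the last step left them, time stands still between calls to the robot, and variables do not carry over. Pictures are saved under pics/ and viewed, at most 14 in all, crops included, and the job is handed in when it is done.

Besides the shell and the picture viewer there is one more tool, called after "Call:" by a JSON object that holds its "name" and its "arguments", one argument or row to a line. send_rows: Moves the arm, as the interface text tells. Its arguments: {"type":"object","properties":{"motion":{"type":"array"},"grip_force":{"type":"number"}},"required":["motion"]}

```bash
mkdir -p pics; cat > h.py <<'E'
from plant import *
import numpy as np, cv2
from scipy.spatial.transform import Rotation as R
def cam(n):
    s=snapshot(n); s['img']=np.array(s['img']); s['E']=np.array(s['extrinsics']); s['f']=200/np.tan(np.radians(s['vertical_fov'])/2); return s
def save(s,name): cv2.imwrite('pics/'+name,cv2.cvtColor(s['img'],cv2.COLOR_RGB2BGR))
E
python3 - <<'E'
from h import *
import pickle
for n in ['scene','top','wrist']:
    s=cam(n); save(s,n+'0.png'); pickle.dump(s,open(n+'0.pkl','wb'))
    print(n,{k:s[k] for k in s if k not in('img','extrinsics')})
print(get_state())
E
```

```text
scene {'vertical_fov': 55.192011221747926, 'cx': 320.8336578668598, 'cy': 208.94375283818414, 'E': array([[-0.75760407, -0.41604727,  0.50293215,  1.0444627 ],
       [ 0.65259257, -0.49770049,  0.57132928,  0.46005353],
       [ 0.01260959,  0.76105118,  0.64856928,  0.71983189],
       [ 0.        ,  0.        ,  0.        ,  1.        ]]), 'f': np.float64(382.62968330192126)}
top {'vertical_fov': 45.59910719079277, 'cx': 323.88591958292017, 'cy': 200.78739692839463, 'E': array([[-4.17259804e-03,  9.95633931e-01, -9.32505527e-02,
         4.89028423e-01],
       [-9.99991290e-01, -4.14505511e-03,  4.89050044e-04,
        -4.58008979e-02],
       [ 1.00386138e-04,  9.32517811e-02,  9.95642554e-01,
         1.41996581e+00],
       [ 0.00000000e+00,  0.00000000e+00,  0.00000000e+00,
         1.00000000e+00]]), 'f': np.float64(475.7915757624505)}
wrist {'vertical_fov': 65.70646984690485, 'cx': 321.54231012200427, 'cy': 202.24534501253734, 'E': array([[ 0.29451531,  0.91410579,  0.27869579,  0.25606584],
       [-0.95564533,  0.28221744,  0.08423373, -0.576141  ],
       [-0.00165427, -0.29114245,  0.95667828,  0.38419549],
       [ 0.        ,  0.        ,  0.        ,  1.        ]]), 'f': np.float64(309.70691628693146)}
{'clock': 0.15, 'q': array([ 1.30578829,  0.6897589 , -0.19453549,  1.56607031,  0.15730878,
        0.90249939, -0.2151144 ]), 'qd': array([ 0.00122891, -0.00373975, -0.00054032, -0.00326777,  0.00018582,
        0.00068236,  0.00072637]), 'joint_torque': array([-1.80229745e-03, -5.27861881e+01, -1.26860540e+00, -1.53587776e+01,
       -5.25349611e-02,  3.87382053e-03,  1.03895443e-04]), 'tool_pos': array([ 0.18382606, -0.59688649,  0.24912398]), 'eef_rot': array([ 9.88855396e-01,  1.48877644e-01, -1.50788025e-04, -6.55573579e-04]), 'contact_force': array([ 0.41326413,  0.30144656, -0.36691182]), 'moment': array([0.0098392 , 0.02248026, 0.0091508 ]), 'finger_force': 0.0, 'opening': 0.9996149698135758}
```

View pics/scene0.png

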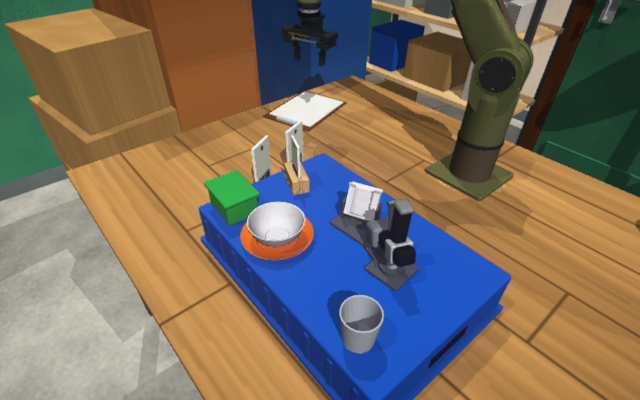

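View pics/top0.png

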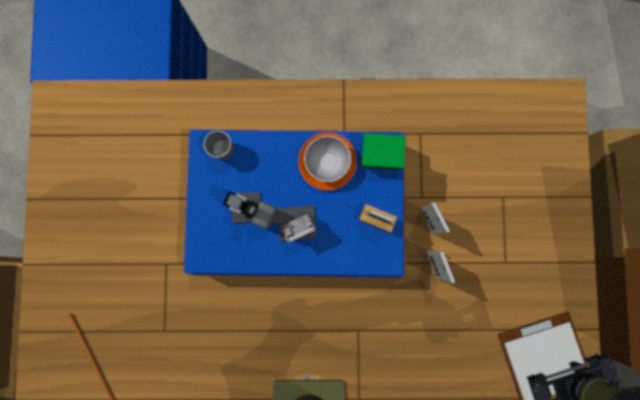

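```bash
python3 - <<'E'
import cv2,numpy as np
a=cv2.imread('pics/scene0.png');b=cv2.imread('pics/top0.png')
r=lambda i,y,x,h=75,w=100:cv2.resize(i[y:y+h,x:x+w],(400,300),interpolation=cv2.INTER_CUBIC)
cv2.imwrite('pics/m1.png',np.vstack([np.hstack([r(a,118,240),r(a,175,325,112,150)]),np.hstack([r(b,195,355,),r(b,180,215,)])]))
E
```

```text
(no output)
```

View pics/m1.png

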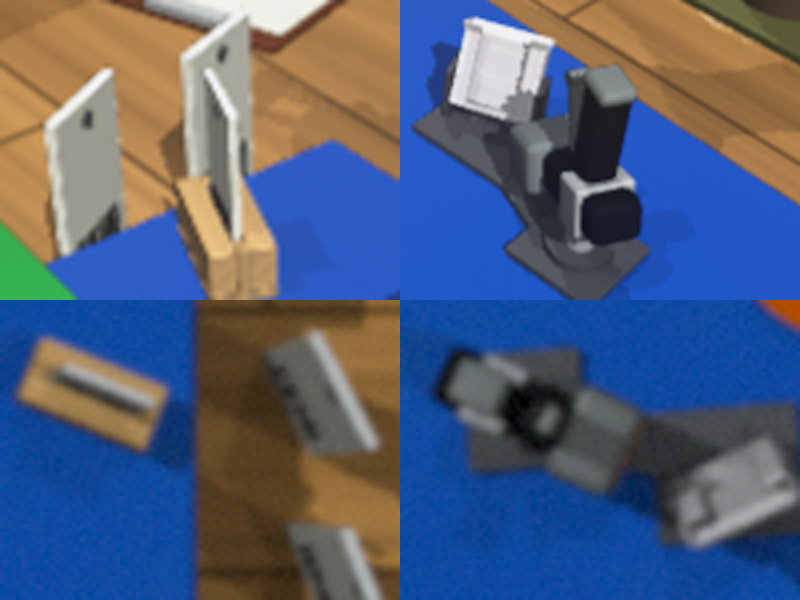

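```bash
cat >> h.py <<'E'
def ray(s,u,v,fish=False):
    d=np.array([u-s['cx'],v-s['cy']])/s['f']
    if fish:
        r=np.hypot(*d); k=np.tan(r)/r if r>1e-9 else 1; d=d*k
    d=s['E'][:3,:3]@np.array([d[0],-d[1],-1]); return s['E'][:3,3],d
def atz(s,u,v,z,fish=False):
    o,d=ray(s,u,v,fish); return o+d*(z-o[2])/d[2]
def proj(s,P,fish=False):
    p=(np.atleast_2d(P)-s['E'][:3,3])@s['E'][:3,:3]; x=p[:,:2]*[1,-1]/-p[:,2:]
    if fish:
        r=np.linalg.norm(x,axis=1,keepdims=True); x=x*np.arctan(r)/r
    return x*s['f']+[s['cx'],s['cy']]
def tri(a,ua,b,ub):
    oa,da=ray(a,*ua);ob,db=ray(b,*ub)
    t=np.linalg.lstsq(np.c_[da,-db],ob-oa,rcond=None)[0]; p,q=oa+da*t[0],ob+db*t[1]
    return (p+q)/2,np.linalg.norm(p-q)
E
python3 - <<'E'
from h import *
import pickle
t=pickle.load(open('top0.pkl','rb'));s=pickle.load(open('scene0.pkl','rb'))
np.set_printoptions(precision=4,suppress=True)
rk=np.array([atz(t,u,v,.16)[:2] for u,v in [(366.3,204.3),(397,216.3),(392.5,232.5),(359.5,219.3)]]);print('rack',rk,rk.mean(0),np.linalg.norm(np.diff(rk,axis=0),axis=1))
a,b=[atz(t,u,v,.246) for u,v in [(369.3,212.5),(393.8,221.3)]];print('tag',a,b,(a+b)/2,np.linalg.norm(a-b),np.degrees(np.arctan2(*(b-a)[1::-1])))
# scanner handle top (white cap) , z .12+.165+plate?
print('handle top',tri(t,(215+80/4,180+80/4),s,(325+605/400*150,175+88/300*112)))
print('handle top z', [atz(t,235,200,z) for z in (.28,.29)])
# base plates corners
for n,p in dict(A=(215+470/4,180+470/4-75),B=(215+580/4-100,180+350/4-75)).items(): print(n,p)
# case mouth corners triangulated: upper edge farthest from scanner
print('case top L (scene left)',tri(s,(325+470/400*150,175+20/300*112),t,(215+370/4,180+140/4)))
print('case top R',tri(s,(325+552/400*150,175+42/300*112),t,(215+280/4,180+240/4)))
E
```

```text
rack [[ 0.5972 -0.1591]
 [ 0.5649 -0.2401]
 [ 0.5221 -0.2274]
 [ 0.5574 -0.1406]] [ 0.5604 -0.1918] [0.0872 0.0447 0.0937]
tag [ 0.5694 -0.1585  0.246 ] [ 0.5474 -0.2187  0.246 ] [ 0.5584 -0.1886  0.246 ] 0.06408835911903904 -110.09231417846934
handle top (array([0.5618, 0.26  , 0.3622]), np.float64(0.22064332517638682))
handle top z [array([0.5986, 0.1676, 0.28  ]), array([0.5976, 0.1657, 0.29  ])]
A (332.5, 222.5)
B (260.0, 192.5)
case top L (scene left) (array([0.5113, 0.1284, 0.3331]), np.float64(0.289905267842334))
case top R (array([0.4629, 0.1752, 0.3106]), np.float64(0.2720815895235711))
```

Call:
{"name": "send_rows", "arguments": {
  "motion": [
    {"x":3.9,"y":-1.9,"z":-1.7,"jaw":8.8},
    {"x":3.9,"y":-1.9,"z":-1.7,"jaw":8.8},
    {"x":3.9,"y":-1.9,"z":-1.7,"jaw":8.8},
    {"x":3.9,"y":-1.9,"z":-1.7,"jaw":8.8},
    {"x":3.9,"y":-1.9,"z":-1.7,"jaw":8.8}
  ]
}}

```text
schema error: expected keys x, y, z, rx, ry, rz, jaw
```

Call:
{"name": "send_rows", "arguments": {
  "motion": [
    {"x":3.9,"y":-1.9,"z":-1.7},
    {"x":3.9,"y":-1.9,"z":-1.7},
    {"x":3.9,"y":-1.9,"z":-1.7},
    {"x":3.9,"y":-1.9,"z":-1.7},
    {"x":3.9,"y":-1.9,"z":-1.7}
  ]
}}

```text
schema error: expected keys x, y, z, rx, ry, rz, jaw
```

Call:
{"name": "send_rows", "arguments": {
  "motion": [
    {"x":0.3,"y":-3.7,"z":0},
    {"x":0.3,"y":-3.7,"z":0},
    {"x":0.3,"y":-3.7,"z":0},
    {"x":0.3,"y":-3.7,"z":0},
    {"x":0.3,"y":-3.7,"z":0}
  ]
}}

```text
schema error: expected keys x, y, z, rx, ry, rz, jaw
```

Call:
{"name": "send_rows", "arguments": {
  "motion": [
    {"x":0.3,"y":-3.7,"z":0},
    {"x":0.3,"y":-3.7,"z":0},
    {"x":0.3,"y":-3.7,"z":0},
    {"x":0.3,"y":-3.7,"z":0},
    {"x":0.3,"y":-3.7,"z":0}
  ]
}}

```text
schema error: expected keys x, y, z, rx, ry, rz, jaw
```

All keys are needed in every row.

Call:
{"name": "send_rows", "arguments": {
  "motion": [
    {"x":3.9,"y":-1.9,"z":-1.7,"rx":0,"ry":0,"rz":0,"jaw":8.8},
    {"x":3.9,"y":-1.9,"z":-1.7,"rx":0,"ry":0,"rz":0,"jaw":8.8},
    {"x":3.9,"y":-1.9,"z":-1.7,"rx":0,"ry":0,"rz":0,"jaw":8.8},
    {"x":3.9,"y":-1.9,"z":-1.7,"rx":0,"ry":0,"rz":0,"jaw":8.8},
    {"x":3.9,"y":-1.9,"z":-1.7,"rx":0,"ry":0,"rz":0,"jaw":8.8}
  ]
}}

```text
clock: 0.65
tool_pos: [0.3433, -0.4476, 0.3352]
eef_rot: [0.989, 0.149, -0.0, -0.0]
contact_force: [0.8, -0.7, -0.4]
opening: 1.0
finger_force: 0.0
```

Call:
{"name": "send_rows", "arguments": {
  "motion": [
    {"x":3.9,"y":-1.9,"z":-1.7,"rx":0,"ry":0,"rz":0,"jaw":8.8},
    {"x":3.9,"y":-1.9,"z":-1.7,"rx":0,"ry":0,"rz":0,"jaw":8.8},
    {"x":3.9,"y":-1.9,"z":-1.7,"rx":0,"ry":0,"rz":0,"jaw":8.8},
    {"x":3.9,"y":-1.9,"z":-1.7,"rx":0,"ry":0,"rz":0,"jaw":8.8},
    {"x":3.9,"y":-1.9,"z":-1.7,"rx":0,"ry":0,"rz":0,"jaw":8.8}
  ]
}}

```text
clock: 1.15
tool_pos: [0.5016, -0.2995, 0.4203]
eef_rot: [0.989, 0.149, -0.0, -0.0]
contact_force: [0.4, -1.4, 0.6]
opening: 1.0
finger_force: 0.0
```

Call:
{"name": "send_rows", "arguments": {
  "motion": [
    {"x":0.3,"y":-3.7,"z":0,"rx":0,"ry":0,"rz":0,"jaw":8.8},
    {"x":0.3,"y":-3.7,"z":0,"rx":0,"ry":0,"rz":0,"jaw":8.8},
    {"x":0.3,"y":-3.7,"z":0,"rx":0,"ry":0,"rz":0,"jaw":8.8},
    {"x":0.3,"y":-3.7,"z":0,"rx":0,"ry":0,"rz":0,"jaw":8.8},
    {"x":0.3,"y":-3.7,"z":0,"rx":0,"ry":0,"rz":0,"jaw":8.8}
  ]
}}

```text
clock: 1.65
tool_pos: [0.4599, -0.1182, 0.4196]
eef_rot: [0.989, 0.149, -0.0, -0.0]
contact_force: [0.4, -0.2, -0.0]
opening: 0.999
finger_force: 0.0
```

Call:
{"name": "send_rows", "arguments": {
  "motion": [
    {"x":0.3,"y":-3.7,"z":0,"rx":0,"ry":0,"rz":0,"jaw":8.8},
    {"x":0.3,"y":-3.7,"z":0,"rx":0,"ry":0,"rz":0,"jaw":8.8},
    {"x":0.3,"y":-3.7,"z":0,"rx":0,"ry":0,"rz":0,"jaw":8.8},
    {"x":0.3,"y":-3.7,"z":0,"rx":0,"ry":0,"rz":0,"jaw":8.8},
    {"x":0.3,"y":-3.7,"z":0,"rx":0,"ry":0,"rz":0,"jaw":8.8}
  ]
}}

```text
clock: 2.15
tool_pos: [0.4197, 0.0628, 0.4196]
eef_rot: [0.989, 0.149, -0.0, 0.0]
contact_force: [0.5, 0.3, -0.4]
opening: 0.999
finger_force: 0.0
```

```bash
python3 - <<'E'
from h import *
import pickle
s=cam('wrist'); pickle.dump(s,open('w1.pkl','wb'))
cv2.imwrite('pics/w1.png',cv2.resize(cv2.cvtColor(s['img'],cv2.COLOR_RGB2BGR),(800,500),interpolation=cv2.INTER_CUBIC))
x=get_state();print(x['clock'],x['q'],x['tool_pos'],R.from_quat(x['eef_rot']).as_matrix(),s['E'])
E
```

```text
2.2 [ 0.02721105  0.22623792 -0.38147485  1.84017464  0.08936289  1.09146918
 -1.64893783] [0.41818942 0.06969739 0.42002322] [[ 9.52791968e-01  3.03623599e-01 -4.19752656e-04]
 [ 3.03622391e-01 -9.52782015e-01  4.45823509e-03]
 [ 9.53692602e-04 -4.37521689e-03 -9.99989974e-01]] [[ 2.94318394e-01  9.14299081e-01  2.78269426e-01  4.91980249e-01]
 [-9.55707401e-01  2.81500335e-01  8.59123112e-02  8.36841038e-02]
 [ 2.16610614e-04 -2.91229723e-01  9.56653125e-01  5.54831491e-01]
 [ 0.00000000e+00  0.00000000e+00  0.00000000e+00  1.00000000e+00]]
```

View pics/w1.png

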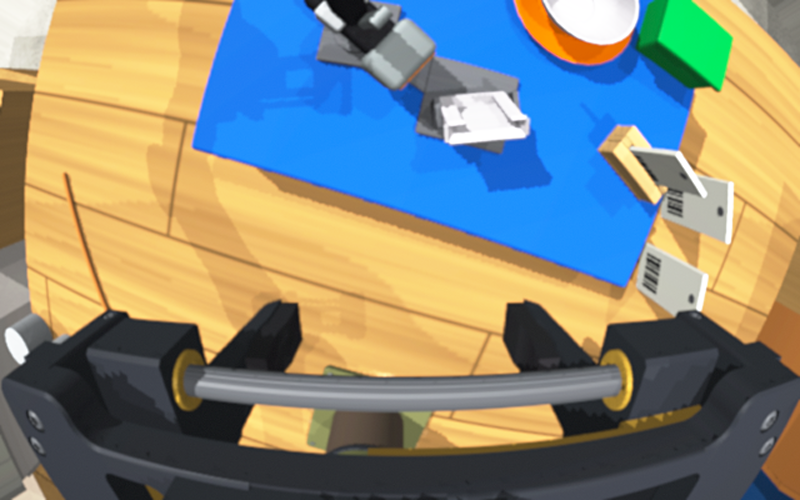

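Call:
{"name": "send_rows", "arguments": {
  "motion": [
    {"x":3.5,"y":1.5,"z":2,"rx":0,"ry":0,"rz":0,"jaw":8.8},
    {"x":3.5,"y":1.5,"z":2,"rx":0,"ry":0,"rz":0,"jaw":8.8},
    {"x":1,"y":1,"z":1,"rx":0,"ry":0,"rz":0,"jaw":8.8},
    {"x":0,"y":0,"z":0,"rx":0,"ry":0,"rz":0,"jaw":8.8},
    {"x":0,"y":0,"z":0,"rx":0,"ry":0,"rz":0,"jaw":8.8}
  ]
}}

```text
clock: 2.7
tool_pos: [0.5078, 0.0468, 0.3697]
eef_rot: [0.989, 0.149, -0.001, -0.0]
contact_force: [0.3, 0.8, 0.0]
opening: 1.0
finger_force: 0.0
```

```bash
python3 - <<'E'
from h import *
import pickle
s=cam('wrist'); pickle.dump(s,open('w2.pkl','wb'))
i=cv2.cvtColor(s['img'],cv2.COLOR_RGB2BGR)
cv2.imwrite('pics/w2.png',cv2.resize(i[0:240,160:480],(800,600),interpolation=cv2.INTER_CUBIC))
x=get_state();print(x['clock'],x['tool_pos'],s['E'])
E
```

```text
2.75 [0.50776528 0.04711238 0.37028149] [[ 2.94271248e-01  9.13926084e-01  2.79541672e-01  5.80212356e-01]
 [-9.55721815e-01  2.81553689e-01  8.55764722e-02  6.76464898e-02]
 [-4.95419148e-04 -2.92346770e-01  9.56312251e-01  5.04831992e-01]
 [ 0.00000000e+00  0.00000000e+00  0.00000000e+00  1.00000000e+00]]
```

View pics/w2.png

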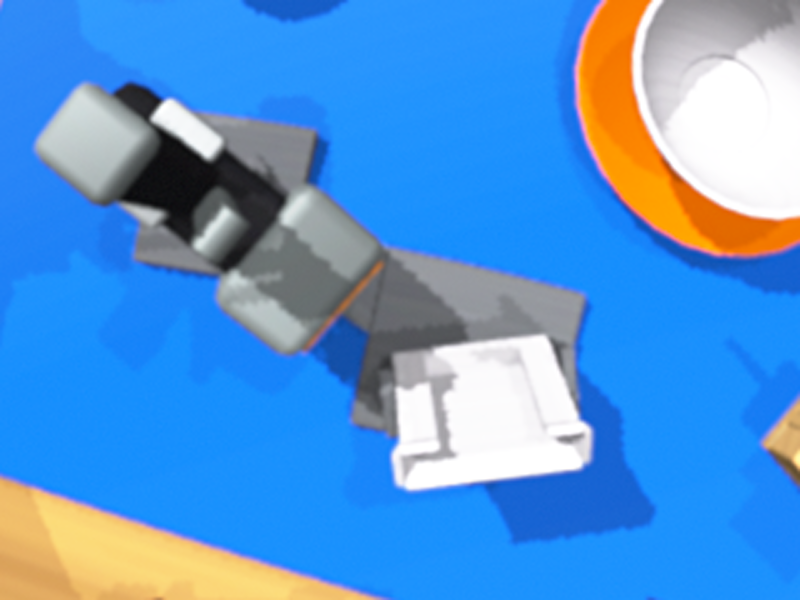

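```bash
cat > fit.py <<'E'
from h import *
import pickle
from scipy.optimize import least_squares
np.set_printoptions(precision=4,suppress=True)
w=pickle.load(open('w2.pkl','rb'));s=pickle.load(open('scene0.pkl','rb'));t=pickle.load(open('top0.pkl','rb'))
W=lambda X,Y:np.array([160+X/2.5,Y/2.5]); S=lambda X,Y:np.array([325+(X-400)*.375,175+Y*112/300])
def cframe(yaw):
    n=np.array([np.cos(yaw),np.sin(yaw),0]);up=np.array([0,0,1.]);a=np.radians(27)
    z=np.cos(a)*up-np.sin(a)*n; x=np.cos(a)*n+np.sin(a)*up; return np.c_[x,np.cross(z,x),z]
if __name__=='__main__':
    M=np.array([[8,35.5,-4],[8,-35.5,-4],[-13,37,68],[-13,-37,68]])/1000.
    PW=np.array([W(395,355),W(550,335),W(405,488),W(582,468)])
    PS=np.array([S(530,125),S(450,108),S(553,40),S(470,17)])
    res=lambda p:np.r_[(proj(w,M@cframe(p[3]).T+p[:3],True)-PW).ravel(),(proj(s,M@cframe(p[3]).T+p[:3])-PS).ravel()]
    r=least_squares(res,[.5,.04,.14,.2],loss='soft_l1');print('case',r.x,'\n',r.fun.reshape(-1,2))
    # scanner handle top
    cw=np.mean([W(88,85),W(158,140),W(97,202),W(37,147)],0);cs=S(605,82)
    oa,da=ray(w,*cw,True);ob,db=ray(s,*cs);k=np.linalg.lstsq(np.c_[da,-db],ob-oa,rcond=None)[0];print('handle top',oa+da*k[0],ob+db*k[1])
    for z in (.285,.29):
        c=np.array([atz(w,*W(*q),z,True)[:2] for q in [(88,85),(158,140),(97,202),(37,147)]]);print(z,c.mean(0),np.linalg.norm(np.roll(c,-1,0)-c,axis=1),np.degrees(np.arctan2(*((c[1]-c[0]+c[2]-c[3])[::-1]))))
    print('trig tip',atz(w,*W(220,222),.255,True))
E
python3 fit.py
```

```text
case [0.5512 0.026  0.147  0.4304] 
 [[-0.7519 -0.8137]
 [-2.111  -0.0715]
 [-0.179   1.6028]
 [ 0.3918  0.6219]
 [-2.623   0.69  ]
 [-2.207  -1.9819]
 [-0.6872  0.3538]
 [-0.6454  0.3903]]
handle top [0.595  0.1652 0.289 ] [0.595  0.1653 0.2891]
0.285 [0.5955 0.1676] [0.03   0.0256 0.028  0.0241] -115.56652007694896
0.29 [0.5951 0.1653] [0.0293 0.025  0.0273 0.0236] -115.56652007694886
trig tip [0.581 0.13  0.255]
```

Call:
{"name": "send_rows", "arguments": {
  "motion": [
    {"x":-0.4,"y":4,"z":0.7,"rx":0,"ry":0,"rz":0,"jaw":8.8},
    {"x":-0.4,"y":4,"z":0.7,"rx":0,"ry":0,"rz":0,"jaw":8.8},
    {"x":-0.4,"y":4,"z":0.7,"rx":0,"ry":0,"rz":0,"jaw":8.8},
    {"x":-0.4,"y":4,"z":0.7,"rx":0,"ry":0,"rz":0,"jaw":8.8},
    {"x":-0.4,"y":4,"z":0.7,"rx":0,"ry":0,"rz":0,"jaw":8.8}
  ]
}}

```text
clock: 3.25
tool_pos: [0.5482, -0.151, 0.3361]
eef_rot: [0.989, 0.149, 0.001, 0.0]
contact_force: [0.5, 1.5, -0.1]
opening: 1.002
finger_force: 0.0
```

Call:
{"name": "send_rows", "arguments": {
  "motion": [
    {"x":-0.4,"y":4,"z":0.5,"rx":0,"ry":0,"rz":0,"jaw":8.8},
    {"x":0,"y":0,"z":0,"rx":0,"ry":0,"rz":-0.13,"jaw":8.8},
    {"x":0,"y":0,"z":0,"rx":0,"ry":0,"rz":-0.13,"jaw":8.8},
    {"x":0,"y":0,"z":0,"rx":0,"ry":0,"rz":-0.13,"jaw":8.8},
    {"x":0,"y":0,"z":0,"rx":0,"ry":0,"rz":-0.13,"jaw":8.8}
  ]
}}

```text
clock: 3.75
tool_pos: [0.556, -0.1889, 0.3313]
eef_rot: [0.916, 0.401, 0.001, 0.001]
contact_force: [-0.5, 0.4, 0.9]
opening: 1.0
finger_force: 0.0
```

Call:
{"name": "send_rows", "arguments": {
  "motion": [
    {"x":0,"y":0,"z":0,"rx":0,"ry":0,"rz":-0.13,"jaw":8.8},
    {"x":0,"y":0,"z":0,"rx":0,"ry":0,"rz":-0.13,"jaw":8.8},
    {"x":0,"y":0,"z":0,"rx":0,"ry":0,"rz":-0.13,"jaw":8.8},
    {"x":0,"y":0,"z":0,"rx":0,"ry":0,"rz":0,"jaw":8.8},
    {"x":0,"y":0,"z":0,"rx":0,"ry":0,"rz":0,"jaw":8.8}
  ]
}}

```text
clock: 4.25
tool_pos: [0.5562, -0.1893, 0.3307]
eef_rot: [0.824, 0.567, 0.0, 0.0]
contact_force: [0.4, -0.8, -0.8]
opening: 1.004
finger_force: 0.0
```

```bash
python3 - <<'E'
from fit import *
c=cam('wrist'); pickle.dump(c,open('w3.pkl','wb'))
i=cv2.cvtColor(c['img'],cv2.COLOR_RGB2BGR)
a=cv2.resize(i[100:300,240:400],(400,500),interpolation=cv2.INTER_CUBIC)
# case overlay on w2 crop
j=cv2.cvtColor(w['img'],cv2.COLOR_RGB2BGR)[120:220,300:400]; j=cv2.resize(j,(400,400),interpolation=cv2.INTER_CUBIC)
p=np.array([.5512,.026,.147]);F=cframe(.4304)
def ln(pts,col):
    q=((proj(w,np.array(pts)/1000@F.T+p,True)-[300,120])*4+1.5)
    cv2.polylines(j,[np.round(q).astype(int).reshape(-1,1,2)],True,col,1)
ln([[8,35.5,0],[8,-35.5,0],[8,-35.5,60],[8,35.5,60]],(0,0,255))
ln([[-8,35.5,60],[-8,-35.5,60],[8,-35.5,60],[8,35.5,60]],(0,200,0))
ln([[-13,35.5,68],[-13,-35.5,68],[13,-35.5,68],[13,35.5,68]],(255,0,255))
j=cv2.copyMakeBorder(j,0,100,0,0,cv2.BORDER_CONSTANT)
cv2.imwrite('pics/m2.png',np.hstack([a,j]))
x=get_state();print(x['clock'],x['tool_pos'],R.from_quat(x['eef_rot']).as_matrix(),x['q'])
E
```

```text
4.3 [ 0.5563 -0.1893  0.3305] [[ 0.3563  0.9344  0.0009]
 [ 0.9344 -0.3563 -0.0006]
 [-0.0002  0.001  -1.    ]] [ 0.5642  0.5896 -0.5478  1.5644  0.3348  1.0815 -0.4311]
```

View pics/m2.png

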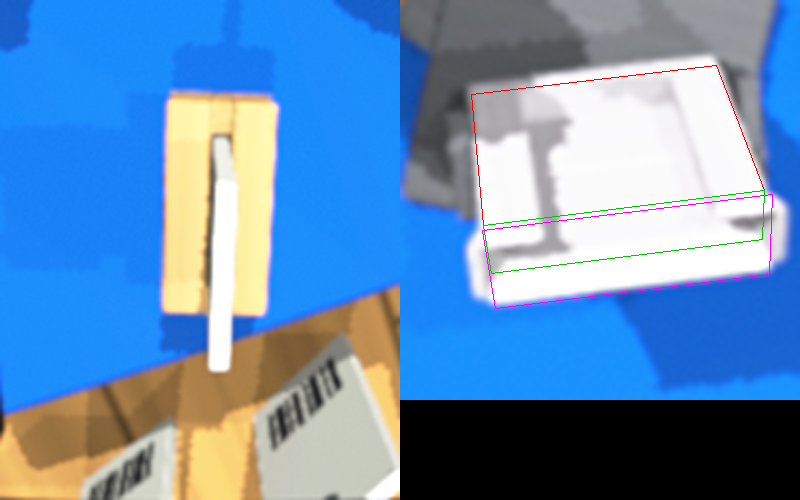

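```bash
python3 - <<'E'
from fit import *
c=pickle.load(open('w3.pkl','rb'));f=lambda X,Y,z:atz(c,240+X/2.5,100+Y/2.5,z,True)
a,b=f(227.5,180,.246),f(220,370,.246);x=np.array([.5563,-.1893]);m=(a+b)/2
print(a,b,m,np.linalg.norm(a-b),np.degrees(np.arctan2(*(a-b)[1::-1])))
d=m[:2]-x;print('tool dx,dy cm',100*d@[.3563,.9344],100*d@[.9344,-.3563])
r=np.array([f(*q,.16) for q in [(168,93),(278,100),(267,316),(163,312)]]);print(r,r.mean(0),np.degrees(np.arctan2(*(r[0]-r[3]+r[1]-r[2])[1::-1])))
E
```

```text
[ 0.5741 -0.1639  0.246 ] [ 0.5509 -0.2196  0.246 ] [ 0.5625 -0.1917  0.246 ] 0.0603658042200781 67.4215669653175
tool dx,dy cm -0.004861263320704939 0.666562286907388
[[ 0.561  -0.1397  0.16  ]
 [ 0.6007 -0.1577  0.16  ]
 [ 0.5659 -0.242   0.16  ]
 [ 0.5253 -0.2245  0.16  ]] [ 0.5632 -0.1909  0.16  ] 67.34125064213762
```

Call:
{"name": "send_rows", "arguments": {
  "motion": [
    {"x":0,"y":0.67,"z":1,"rx":0,"ry":0,"rz":0.03,"jaw":8.8},
    {"x":0,"y":0,"z":3,"rx":0,"ry":0,"rz":0,"jaw":8.8},
    {"x":0,"y":0,"z":3,"rx":0,"ry":0,"rz":0,"jaw":8.8},
    {"x":0,"y":0,"z":3,"rx":0,"ry":0,"rz":0,"jaw":8.8},
    {"x":0,"y":0,"z":1.7,"rx":0,"ry":0,"rz":0,"jaw":4}
  ]
}}

```text
clock: 4.8
tool_pos: [0.5616, -0.1919, 0.2096]
eef_rot: [0.832, 0.555, -0.001, -0.001]
contact_force: [-0.3, -0.0, 0.3]
opening: 0.933
finger_force: 0.0
```

Call:
{"name": "send_rows", "arguments": {
  "grip_force": 15,
  "motion": [
    {"x":0,"y":0,"z":0,"rx":0,"ry":0,"rz":0,"jaw":2},
    {"x":0,"y":0,"z":0,"rx":0,"ry":0,"rz":0,"jaw":0},
    {"x":0,"y":0,"z":0,"rx":0,"ry":0,"rz":0,"jaw":0},
    {"x":0,"y":0,"z":0,"rx":0,"ry":0,"rz":0,"jaw":0},
    {"x":0,"y":0,"z":0,"rx":0,"ry":0,"rz":0,"jaw":0}
  ]
}}

```text
clock: 5.3
tool_pos: [0.5633, -0.1921, 0.2136]
eef_rot: [0.831, 0.556, 0.001, 0.001]
contact_force: [0.4, 0.4, 0.2]
opening: 0.473
finger_force: 0.0
```

Call:
{"name": "send_rows", "arguments": {
  "motion": [
    {"x":0,"y":0,"z":0,"rx":0,"ry":0,"rz":0,"jaw":0},
    {"x":0,"y":0,"z":0,"rx":0,"ry":0,"rz":0,"jaw":0},
    {"x":0,"y":0,"z":0,"rx":0,"ry":0,"rz":0,"jaw":0},
    {"x":0,"y":0,"z":0,"rx":0,"ry":0,"rz":0,"jaw":0},
    {"x":0,"y":0,"z":0,"rx":0,"ry":0,"rz":0,"jaw":0}
  ]
}}

```text
clock: 5.8
tool_pos: [0.5622, -0.1917, 0.2127]
eef_rot: [0.831, 0.556, -0.0, -0.001]
contact_force: [-1.6, -0.3, -0.1]
opening: 0.066
finger_force: 15.0
```

Call:
{"name": "send_rows", "arguments": {
  "grip_force": 25,
  "motion": [
    {"x":0,"y":0,"z":0,"rx":0,"ry":0,"rz":0,"jaw":0},
    {"x":0,"y":0,"z":-2,"rx":0,"ry":0,"rz":0,"jaw":0},
    {"x":0,"y":0,"z":-3,"rx":0,"ry":0,"rz":0,"jaw":0},
    {"x":0,"y":0,"z":-3,"rx":0,"ry":0,"rz":0,"jaw":0},
    {"x":0,"y":0,"z":-3,"rx":0,"ry":0,"rz":0,"jaw":0}
  ]
}}

```text
clock: 6.3
tool_pos: [0.5627, -0.192, 0.3237]
eef_rot: [0.831, 0.556, -0.0, -0.0]
contact_force: [1.0, -1.3, -1.5]
opening: 0.068
finger_force: 25.0
```

Call:
{"name": "send_rows", "arguments": {
  "motion": [
    {"x":2.75,"y":-3,"z":0,"rx":0,"ry":0,"rz":0,"jaw":0},
    {"x":2.75,"y":-3,"z":0,"rx":0,"ry":0,"rz":0,"jaw":0},
    {"x":2.75,"y":-3,"z":0,"rx":0,"ry":0,"rz":0,"jaw":0},
    {"x":2.75,"y":-3,"z":0,"rx":0,"ry":0,"rz":0,"jaw":0},
    {"x":2.75,"y":-3,"z":0,"rx":0,"ry":0,"rz":0,"jaw":0}
  ]
}}

```text
clock: 6.8
tool_pos: [0.476, -0.0063, 0.3228]
eef_rot: [0.831, 0.556, 0.0, 0.0]
contact_force: [0.9, 1.0, -1.1]
opening: 0.064
finger_force: 25.0
```

Call:
{"name": "send_rows", "arguments": {
  "motion": [
    {"x":0,"y":0,"z":0,"rx":0,"ry":0,"rz":-0.138,"jaw":0},
    {"x":0,"y":0,"z":0,"rx":0,"ry":0,"rz":-0.138,"jaw":0},
    {"x":0,"y":0,"z":0,"rx":0,"ry":0,"rz":-0.138,"jaw":0},
    {"x":0,"y":0,"z":0,"rx":0,"ry":0,"rz":-0.138,"jaw":0},
    {"x":0,"y":0,"z":0,"rx":0,"ry":0,"rz":-0.138,"jaw":0}
  ]
}}

```text
clock: 7.3
tool_pos: [0.4768, -0.0076, 0.3227]
eef_rot: [0.592, 0.806, 0.0, 0.0]
contact_force: [0.3, 0.3, -0.7]
opening: 0.068
finger_force: 25.0
```

Call:
{"name": "send_rows", "arguments": {
  "motion": [
    {"x":0,"y":0,"z":0,"rx":0,"ry":0,"rz":-0.138,"jaw":0},
    {"x":0,"y":0,"z":0,"rx":-0.118,"ry":0,"rz":0,"jaw":0},
    {"x":0,"y":0,"z":0,"rx":-0.118,"ry":0,"rz":0,"jaw":0},
    {"x":0,"y":0,"z":0,"rx":-0.118,"ry":0,"rz":0,"jaw":0},
    {"x":0,"y":0,"z":0,"rx":-0.118,"ry":0,"rz":0,"jaw":0}
  ]
}}

```text
clock: 7.8
tool_pos: [0.4767, -0.0077, 0.3234]
eef_rot: [0.522, 0.819, 0.199, 0.127]
contact_force: [0.5, -0.8, -1.3]
opening: 0.066
finger_force: 25.0
```

Call:
{"name": "send_rows", "arguments": {
  "motion": [
    {"x":0,"y":0,"z":0,"rx":0,"ry":0,"rz":0,"jaw":0},
    {"x":0,"y":0,"z":0,"rx":0,"ry":0,"rz":0,"jaw":0},
    {"x":0,"y":0,"z":0,"rx":0,"ry":0,"rz":0,"jaw":0},
    {"x":0,"y":0,"z":0,"rx":0,"ry":0,"rz":0,"jaw":0},
    {"x":0,"y":0,"z":0,"rx":0,"ry":0,"rz":0,"jaw":0}
  ]
}}

```text
clock: 8.3
tool_pos: [0.4776, -0.007, 0.3231]
eef_rot: [0.522, 0.82, 0.197, 0.126]
contact_force: [-0.9, 0.5, -0.3]
opening: 0.069
finger_force: 25.0
```

```bash
cat > look.py <<'E'
from fit import *
import sys
c=cam('wrist'); v=cam('scene'); pickle.dump((c,v),open(sys.argv[1]+'.pkl','wb'))
i=cv2.cvtColor(c['img'],cv2.COLOR_RGB2BGR);k=cv2.cvtColor(v['img'],cv2.COLOR_RGB2BGR)
a=cv2.resize(i[0:300,180:460],(467,500),interpolation=cv2.INTER_CUBIC)
b=cv2.resize(k[150:300,320:420],(333,500),interpolation=cv2.INTER_CUBIC)
cv2.imwrite('pics/'+sys.argv[1]+'.png',np.hstack([a,b]))
x=get_state();M=R.from_quat(x['eef_rot']).as_matrix();F=cframe(.4304);o=np.array([.5512,.026,.147])
print(x['clock'],x['tool_pos'],'TCP in case frame mm',1000*(F.T@(x['tool_pos']-o)),'rot err (tool axes)',R.from_matrix(M.T@np.c_[F[:,1],F[:,0],-F[:,2]]).as_rotvec(),x['opening'],x['contact_force'],x['q'])
E
python3 look.py w4
```

```text
8.4 [ 0.4771 -0.0072  0.3229] TCP in case frame mm [  7.5213   0.7434 193.5352] rot err (tool axes) [ 0.001  -0.0029  0.0056] 0.06407460673972493 [ 0.1346 -0.3544 -0.7201] [ 0.6888  0.3663 -0.8555  2.235   0.4902  0.2351 -0.0867]
```

View pics/w4.png

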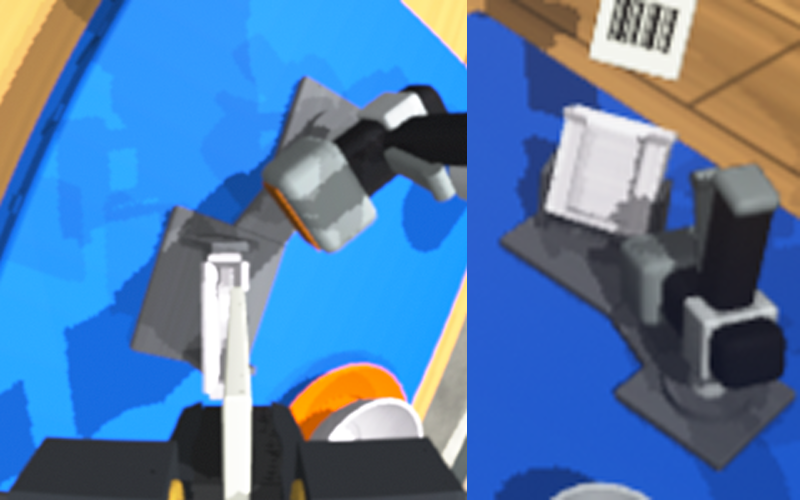

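```bash
cat > chk.py <<'E'
from fit import *
import sys
c,v=pickle.load(open('w4.pkl','rb'));F=cframe(.4304);o=np.array([.5512,.026,.147])
L=np.array([[-13,37,68],[-13,-37,68],[13,40,68],[13,-40,68],[8,35.5,-4],[8,-35.5,-4]])/1000@F.T+o
x=get_state();M=R.from_quat(x['eef_rot']).as_matrix();T=np.array([[30,0,87],[-30,0,87]])/1000@M.T+x['tool_pos']
for n,P in (('case',L),('tag',T)):
    print(n,'wrist\n',(proj(c,P,True)-[180,0])*1.667,'\nscene\n',(proj(v,P)-[320,150])*3.33+[467,0])
E
python3 chk.py
python3 - <<'E'
import cv2,numpy as np
a=cv2.imread('pics/w4.png')
import pickle
c,v=pickle.load(open('w4.pkl','rb'))
i=cv2.cvtColor(c['img'],cv2.COLOR_RGB2BGR);k=cv2.cvtColor(v['img'],cv2.COLOR_RGB2BGR)
cv2.imwrite('pics/w4b.png',np.hstack([cv2.resize(i[140:250,290:345],(300,600),interpolation=cv2.INTER_CUBIC),cv2.resize(k[150:225,340:395],(440,600),interpolation=cv2.INTER_CUBIC)]))
E
```

```text
case wrist
 [[194.8108 259.3667]
 [196.9766 393.8443]
 [245.8627 253.6789]
 [244.2167 399.1599]
 [235.7086 245.9434]
 [235.0924 350.4247]] 
scene
 [[672.4166 134.1337]
 [568.9185 105.6635]
 [668.0352 140.6445]
 [553.2675 108.8497]
 [637.2509 240.916 ]
 [538.7449 210.8865]]
tag wrist
 [[234.8251 285.4921]
 [234.8578 410.4261]] 
scene
 [[671.0159  78.6576]
 [583.8104  56.2327]]
```

View pics/w4b.png

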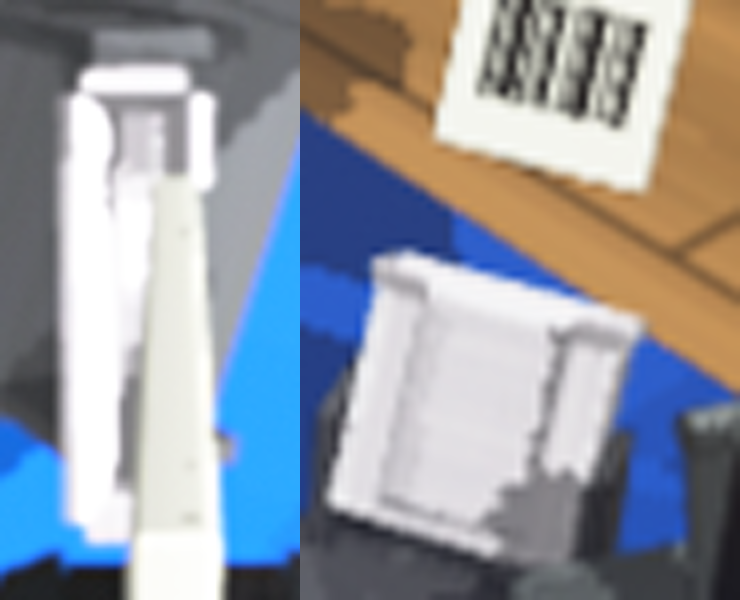

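Call:
{"name": "send_rows", "arguments": {
  "grip_force": 18,
  "motion": [
    {"x":0,"y":-0.65,"z":1,"rx":0,"ry":0,"rz":0.005,"jaw":0},
    {"x":0,"y":0,"z":1.5,"rx":0,"ry":0,"rz":0,"jaw":0},
    {"x":0,"y":0,"z":1.3,"rx":0,"ry":0,"rz":0,"jaw":0},
    {"x":0,"y":0,"z":0.5,"rx":0,"ry":0,"rz":0,"jaw":0},
    {"x":0,"y":0,"z":0,"rx":0,"ry":0,"rz":0,"jaw":0}
  ]
}}

```text
clock: 8.9
tool_pos: [0.4894, -0.0012, 0.281]
eef_rot: [0.524, 0.819, 0.197, 0.125]
contact_force: [0.1, 0.4, -0.5]
opening: 0.069
finger_force: 18.0
```

Call:
{"name": "send_rows", "arguments": {
  "motion": [
    {"x":0,"y":0,"z":0.3,"rx":0,"ry":0,"rz":0,"jaw":0},
    {"x":0,"y":0,"z":0.3,"rx":0,"ry":0,"rz":0,"jaw":0},
    {"x":0,"y":0,"z":0.3,"rx":0,"ry":0,"rz":0,"jaw":0},
    {"x":0,"y":0,"z":0.3,"rx":0,"ry":0,"rz":0,"jaw":0},
    {"x":0,"y":0,"z":0,"rx":0,"ry":0,"rz":0,"jaw":0}
  ]
}}

```text
clock: 9.4
tool_pos: [0.4946, 0.0004, 0.2713]
eef_rot: [0.524, 0.819, 0.197, 0.125]
contact_force: [-0.1, 0.3, -0.6]
opening: 0.064
finger_force: 18.0
```

```bash
python3 look.py w5
```

```text
9.5 [0.4945 0.0004 0.2715] TCP in case frame mm [  1.0279   0.3679 139.1575] rot err (tool axes) [ 0.0005 -0.0028  0.    ] 0.06401393291132695 [ 0.6058 -0.2468 -0.8566] [ 0.3988  0.4341 -0.5165  2.2864  0.7225  0.0432 -0.3147]
```

Call:
{"name": "send_rows", "arguments": {
  "motion": [
    {"x":0,"y":0,"z":0.3,"rx":0,"ry":0,"rz":0,"jaw":0},
    {"x":0,"y":0,"z":0.3,"rx":0,"ry":0,"rz":0,"jaw":0},
    {"x":0,"y":0,"z":0.3,"rx":0,"ry":0,"rz":0,"jaw":0},
    {"x":0,"y":0,"z":0.3,"rx":0,"ry":0,"rz":0,"jaw":0},
    {"x":0,"y":0,"z":0,"rx":0,"ry":0,"rz":0,"jaw":0}
  ]
}}

```text
clock: 10.0
tool_pos: [0.4993, 0.0027, 0.261]
eef_rot: [0.524, 0.819, 0.197, 0.125]
contact_force: [0.1, 0.7, -0.6]
opening: 0.07
finger_force: 18.0
```

```bash
python3 look.py w6
```

```text
10.1 [0.4992 0.0026 0.2611] TCP in case frame mm [  1.0046   0.447  127.5293] rot err (tool axes) [ 0.0003 -0.0029  0.    ] 0.06660271851708958 [ 1.4634  1.6176 -1.162 ] [ 0.3902  0.4622 -0.5205  2.2896  1.4996  0.0446 -1.0921]
```

Call:
{"name": "send_rows", "arguments": {
  "motion": [
    {"x":0,"y":0,"z":0.3,"rx":0,"ry":0,"rz":0,"jaw":0},
    {"x":0,"y":0,"z":0.3,"rx":0,"ry":0,"rz":0,"jaw":0},
    {"x":0,"y":0,"z":0.3,"rx":0,"ry":0,"rz":0,"jaw":0},
    {"x":0,"y":0,"z":0.3,"rx":0,"ry":0,"rz":0,"jaw":0},
    {"x":0,"y":0,"z":0,"rx":0,"ry":0,"rz":0,"jaw":0}
  ]
}}

```text
clock: 10.6
tool_pos: [0.5043, 0.0049, 0.2502]
eef_rot: [0.525, 0.819, 0.197, 0.125]
contact_force: [1.7, 0.9, -0.8]
opening: 0.07
finger_force: 18.0
```

Call:
{"name": "send_rows", "arguments": {
  "motion": [
    {"x":0,"y":0,"z":0.3,"rx":0,"ry":0,"rz":0,"jaw":0},
    {"x":0,"y":0,"z":0.3,"rx":0,"ry":0,"rz":0,"jaw":0},
    {"x":0,"y":0,"z":0.3,"rx":0,"ry":0,"rz":0,"jaw":0},
    {"x":0,"y":0,"z":0.3,"rx":0,"ry":0,"rz":0,"jaw":0},
    {"x":0,"y":0,"z":0,"rx":0,"ry":0,"rz":0,"jaw":0}
  ]
}}

```text
clock: 11.1
tool_pos: [0.5093, 0.0074, 0.2392]
eef_rot: [0.525, 0.819, 0.197, 0.125]
contact_force: [1.7, 0.9, -0.5]
opening: 0.066
finger_force: 18.0
```

```bash
python3 look.py w7
```

```text
11.2 [0.5092 0.0074 0.2394] TCP in case frame mm [  1.0155   0.6307 103.2144] rot err (tool axes) [ 0.0001 -0.0033  0.    ] 0.0635932411631614 [ 1.841   0.824  -1.1768] [ 0.508   0.5638 -0.7452  2.2862  1.7659  0.21   -1.3593]
```

Call:
{"name": "send_rows", "arguments": {
  "motion": [
    {"x":0,"y":0,"z":0.3,"rx":0,"ry":0,"rz":0,"jaw":0},
    {"x":0,"y":0,"z":0.3,"rx":0,"ry":0,"rz":0,"jaw":0},
    {"x":0,"y":0,"z":0.3,"rx":0,"ry":0,"rz":0,"jaw":0},
    {"x":0,"y":0,"z":0.2,"rx":0,"ry":0,"rz":0,"jaw":0},
    {"x":0,"y":0,"z":0.1,"rx":0,"ry":0,"rz":0,"jaw":0}
  ]
}}

```text
clock: 11.7
tool_pos: [0.5142, 0.0097, 0.2287]
eef_rot: [0.525, 0.819, 0.197, 0.125]
contact_force: [1.8, 1.5, 2.2]
opening: 0.066
finger_force: 18.0
```

Call:
{"name": "send_rows", "arguments": {
  "motion": [
    {"x":0,"y":0,"z":0.1,"rx":0,"ry":0,"rz":0,"jaw":0},
    {"x":0,"y":0,"z":0.1,"rx":0,"ry":0,"rz":0,"jaw":0},
    {"x":0,"y":0,"z":0.1,"rx":0,"ry":0,"rz":0,"jaw":0},
    {"x":0,"y":0,"z":0,"rx":0,"ry":0,"rz":0,"jaw":0},
    {"x":0,"y":0,"z":0,"rx":0,"ry":0,"rz":0,"jaw":0}
  ]
}}

```text
clock: 12.2
tool_pos: [0.515, 0.0102, 0.2267]
eef_rot: [0.524, 0.819, 0.197, 0.125]
contact_force: [-1.8, -1.0, 10.3]
opening: 0.068
finger_force: 18.0
```

```bash
python3 look.py w8
```

```text
12.3 [0.515  0.0102 0.2267] TCP in case frame mm [ 1.0253  0.7581 88.911 ] rot err (tool axes) [ 0.0006 -0.0024  0.0007] 0.066610552783666 [-1.8603 -0.7174  8.9168] [ 0.5244  0.6135 -0.7998  2.2858  1.8331  0.2738 -1.4232]
```

Call:
{"name": "send_rows", "arguments": {
  "motion": [
    {"x":0,"y":0,"z":0,"rx":0,"ry":0,"rz":0,"jaw":1.5},
    {"x":0,"y":0,"z":0,"rx":0,"ry":0,"rz":0,"jaw":3},
    {"x":0,"y":0,"z":0,"rx":0,"ry":0,"rz":0,"jaw":3},
    {"x":0,"y":0,"z":0,"rx":0,"ry":0,"rz":0,"jaw":3},
    {"x":0,"y":0,"z":0,"rx":0,"ry":0,"rz":0,"jaw":3}
  ]
}}

```text
clock: 12.8
tool_pos: [0.5149, 0.01, 0.2259]
eef_rot: [0.525, 0.819, 0.197, 0.125]
contact_force: [0.3, 0.2, 0.2]
opening: 0.343
finger_force: 0.0
```

Call:
{"name": "send_rows", "arguments": {
  "motion": [
    {"x":0,"y":0,"z":-1,"rx":0,"ry":0,"rz":0,"jaw":3},
    {"x":0,"y":0,"z":-2,"rx":0,"ry":0,"rz":0,"jaw":3},
    {"x":0,"y":0,"z":-2,"rx":0,"ry":0,"rz":0,"jaw":3},
    {"x":0,"y":0,"z":-2,"rx":0,"ry":0,"rz":0,"jaw":3},
    {"x":0,"y":0,"z":-1,"rx":0,"ry":0,"rz":0,"jaw":3}
  ]
}}

```text
clock: 13.3
tool_pos: [0.4893, -0.0036, 0.2826]
eef_rot: [0.525, 0.819, 0.195, 0.126]
contact_force: [-0.0, -0.0, -0.6]
opening: 0.336
finger_force: 0.0
```

```bash
python3 look.py w9
```

```text
13.4 [ 0.4897 -0.0039  0.2828] TCP in case frame mm [  0.6993  -1.4726 152.0023] rot err (tool axes) [-0.0002  0.0022 -0.0014] 0.3381982988280581 [ 0.4805 -0.1748  0.1755] [ 0.6083  0.459  -0.8128  2.2735  1.1296  0.1889 -0.7286]
```

View pics/w9.png

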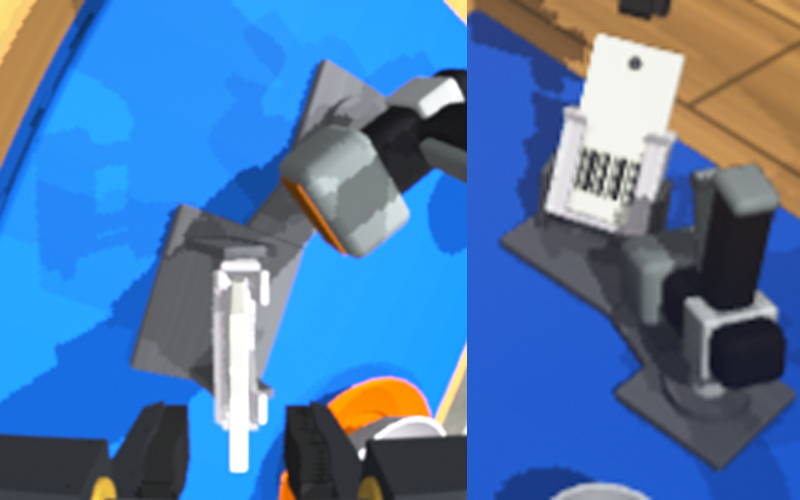

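```bash
python3 - <<'E'
from fit import *
c,v=pickle.load(open('w9.pkl','rb'));F=cframe(.4304);o=np.array([.5512,.026,.147])
for dz in (0,5,10):
    P=np.array([[3,30,120+dz],[3,-30,120+dz],[-13,37,68],[-13,-37,68]])/1000@F.T+o
    print(dz,'scene',((proj(v,P)-[320,150])*3.33+[467,0]).round(1).tolist(),'wrist',((proj(c,P,True)-[180,0])*1.667).round(1).tolist())
x=get_state();print(x['eef_rot'])
E
```

```text
0 scene [[676.1, 57.6], [589.0, 35.4], [672.4, 134.1], [568.9, 105.7]] wrist [[244.2, 314.3], [243.3, 469.1], [205.3, 268.2], [208.1, 423.9]]
5 scene [[677.9, 50.1], [590.7, 28.0], [672.4, 134.1], [568.9, 105.7]] wrist [[244.5, 318.2], [243.5, 476.1], [205.3, 268.2], [208.1, 423.9]]
10 scene [[679.8, 42.5], [592.4, 20.6], [672.4, 134.1], [568.9, 105.7]] wrist [[244.7, 322.3], [243.6, 483.5], [205.3, 268.2], [208.1, 423.9]]
[0.5257 0.8181 0.1959 0.1267]
```

Call:
{"name": "send_rows", "arguments": {
  "motion": [
    {"x":0,"y":0,"z":-3,"rx":0,"ry":0,"rz":0,"jaw":4},
    {"x":0,"y":0,"z":-1,"rx":0.118,"ry":0,"rz":0,"jaw":8.8},
    {"x":0,"y":0,"z":-1,"rx":0.118,"ry":0,"rz":0,"jaw":8.8},
    {"x":0,"y":0,"z":-1,"rx":0.118,"ry":0,"rz":0,"jaw":8.8},
    {"x":0,"y":0,"z":-1,"rx":0.118,"ry":0,"rz":0,"jaw":8.8}
  ]
}}

```text
clock: 13.9
tool_pos: [0.4686, -0.0156, 0.345]
eef_rot: [0.542, 0.84, 0.003, 0.006]
contact_force: [0.6, 0.7, -0.7]
opening: 0.771
finger_force: 0.0
```

Call:
{"name": "send_rows", "arguments": {
  "motion": [
    {"x":0,"y":0,"z":-1,"rx":0,"ry":0,"rz":0,"jaw":8.8},
    {"x":0,"y":0,"z":0,"rx":0,"ry":0,"rz":0,"jaw":8.8},
    {"x":0,"y":0,"z":0,"rx":0,"ry":0,"rz":0,"jaw":8.8},
    {"x":2,"y":3.5,"z":0,"rx":0,"ry":0,"rz":0,"jaw":8.8},
    {"x":2,"y":3.5,"z":0,"rx":0,"ry":0,"rz":0,"jaw":8.8}
  ]
}}

```text
clock: 14.4
tool_pos: [0.515, 0.0485, 0.3547]
eef_rot: [0.543, 0.84, 0.004, 0.007]
contact_force: [1.0, -0.3, 0.1]
opening: 1.0
finger_force: 0.0
```

Call:
{"name": "send_rows", "arguments": {
  "motion": [
    {"x":2,"y":3.5,"z":0,"rx":0,"ry":0,"rz":0,"jaw":8.8},
    {"x":2,"y":3.5,"z":0,"rx":0,"ry":0,"rz":0,"jaw":8.8},
    {"x":0,"y":0,"z":0,"rx":0,"ry":0,"rz":-0.138,"jaw":8.8},
    {"x":0,"y":0,"z":0,"rx":0,"ry":0,"rz":-0.138,"jaw":8.8},
    {"x":0,"y":0,"z":0,"rx":0,"ry":0,"rz":-0.138,"jaw":8.8}
  ]
}}

```text
clock: 14.9
tool_pos: [0.5619, 0.1152, 0.3557]
eef_rot: [0.354, 0.935, 0.003, 0.008]
contact_force: [-0.3, -0.4, -0.4]
opening: 0.998
finger_force: 0.0
```

Call:
{"name": "send_rows", "arguments": {
  "motion": [
    {"x":0,"y":0,"z":0,"rx":0,"ry":0,"rz":-0.138,"jaw":8.8},
    {"x":0,"y":0,"z":0,"rx":0,"ry":0,"rz":-0.138,"jaw":8.8},
    {"x":0,"y":0,"z":0,"rx":0,"ry":0,"rz":0,"jaw":8.8},
    {"x":0,"y":0,"z":0,"rx":0,"ry":0,"rz":0,"jaw":8.8},
    {"x":0,"y":0,"z":0,"rx":0,"ry":0,"rz":0,"jaw":8.8}
  ]
}}

```text
clock: 15.4
tool_pos: [0.5622, 0.1156, 0.3565]
eef_rot: [0.226, 0.974, 0.003, 0.008]
contact_force: [0.3, 0.8, 0.6]
opening: 0.998
finger_force: 0.0
```

```bash
python3 look.py w10; python3 - <<'E'
from fit import *
c,v=pickle.load(open('w10.pkl','rb'))
i=cv2.cvtColor(c['img'],cv2.COLOR_RGB2BGR)
cv2.imwrite('pics/w10b.png',cv2.resize(i[80:280,200:440],(720,600),interpolation=cv2.INTER_CUBIC))
x=get_state();M=R.from_quat(x['eef_rot']).as_matrix();print(M)
E
```

```text
15.5 [0.5623 0.1159 0.3567] TCP in case frame mm [137.5923  77.0242 165.2079] rot err (tool axes) [-0.439  -0.1509  0.6741] 0.9977544657101539 [0.1921 0.4476 0.0561] [ 0.3512  0.7463 -1.2503  1.5621  0.7322  1.3509  0.1378]
[[-0.8979  0.4398  0.0167]
 [ 0.4399  0.898   0.0019]
 [-0.0142  0.009  -0.9999]]
```

View pics/w10b.png

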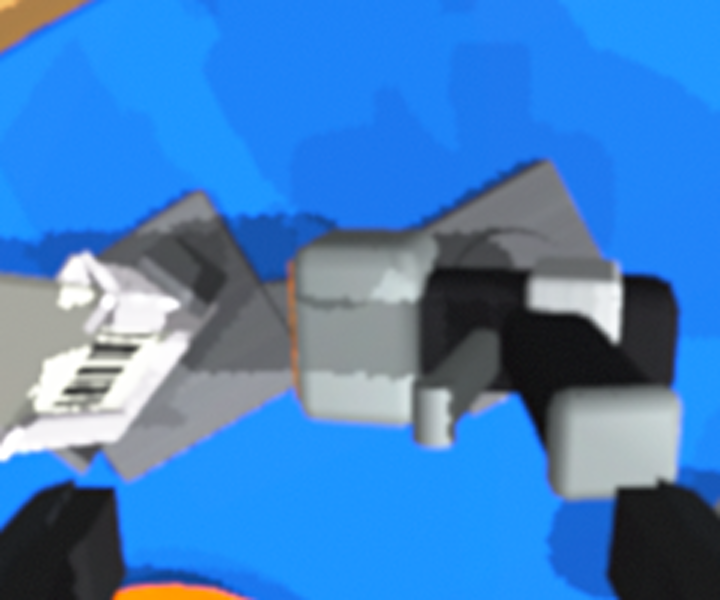

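```bash
python3 - <<'E'
from fit import *
c,v=pickle.load(open('w10.pkl','rb'));f=lambda X,Y,z:atz(c,200+X/3,80+Y/3,z,True)
k=np.array([f(*q,.289) for q in [(552,391),(680,389),(680,492),(553,497)]]);print(k,k.mean(0),np.linalg.norm(np.roll(k,-1,0)-k,axis=1))
e=k[1]-k[0]+k[2]-k[3];print('scanner +x yaw',np.degrees(np.arctan2(e[1],e[0])))
a,b=f(415,390,.258),f(455,390,.258);print('trig tip',f(434,392,.258))
X=get_state();M=R.from_quat(X['eef_rot']).as_matrix();print('tool y yaw',np.degrees(np.arctan2(M[1,1],M[0,1])))
h=k.mean(0)[:2]
for yw in (64.,):
    u=np.array([np.cos(np.radians(yw)),np.sin(np.radians(yw))]);sq=np.r_[h-.007*u,.243]
    print('squeeze tcp',sq,'tool delta cm',100*M.T@(sq-X['tool_pos']), 'trigger along -x mm',1000*(f(434,392,.258)[:2]-h)@u,'lateral',1000*np.cross(u,f(434,392,.258)[:2]-h))
print('tilt fix',R.from_matrix(M.T@np.array([[-np.sin(np.radians(64)),np.cos(np.radians(64)),0],[np.cos(np.radians(64)),np.sin(np.radians(64)),0],[0,0,-1]])).as_rotvec())
E
```

```text
[[0.5761 0.157  0.289 ]
 [0.5899 0.1857 0.289 ]
 [0.6161 0.1768 0.289 ]
 [0.6018 0.1469 0.289 ]] [0.596  0.1666 0.289 ] [0.0319 0.0276 0.0331 0.0276]
scanner +x yaw 64.35340970902153
trig tip [0.5749 0.1297 0.258 ]
tool y yaw 63.9054251962696
squeeze tcp [0.5929 0.1603 0.243 ] tool delta cm [-0.6294  5.234  11.4245] trigger along -x mm -42.389800954162624 lateral 2.720558444904691
tilt fix [ 0.009   0.0142 -0.0017]<stdin>:10: DeprecationWarning: Arrays of 2-dimensional vectors are deprecated. Use arrays of 3-dimensional vectors instead. (deprecated in NumPy 2.0)
```

Call:
{"name": "send_rows", "arguments": {
  "motion": [
    {"x":-0.3,"y":2.15,"z":0,"rx":0.009,"ry":0.014,"rz":0,"jaw":8.8},
    {"x":-0.3,"y":2.15,"z":0,"rx":0,"ry":0,"rz":0,"jaw":8.8},
    {"x":0,"y":0,"z":1,"rx":0,"ry":0,"rz":0,"jaw":8.8},
    {"x":0,"y":0,"z":1,"rx":0,"ry":0,"rz":0,"jaw":8.8},
    {"x":0,"y":0,"z":1,"rx":0,"ry":0,"rz":0,"jaw":8.8}
  ]
}}

```text
clock: 16.0
tool_pos: [0.5861, 0.1509, 0.3256]
eef_rot: [0.225, 0.974, -0.001, -0.0]
contact_force: [-0.3, -0.3, 0.3]
opening: 1.001
finger_force: 0.0
```

Call:
{"name": "send_rows", "arguments": {
  "motion": [
    {"x":0,"y":0,"z":1.5,"rx":0,"ry":0,"rz":0,"jaw":8.8},
    {"x":0,"y":0,"z":1.5,"rx":0,"ry":0,"rz":0,"jaw":8.8},
    {"x":0,"y":0,"z":1,"rx":0,"ry":0,"rz":0,"jaw":8.8},
    {"x":0,"y":0,"z":0,"rx":0,"ry":0,"rz":0,"jaw":8.8},
    {"x":0,"y":0,"z":0,"rx":0,"ry":0,"rz":0,"jaw":8.8}
  ]
}}

```text
clock: 16.5
tool_pos: [0.5866, 0.1522, 0.2869]
eef_rot: [0.225, 0.974, 0.0, -0.0]
contact_force: [-0.4, -0.8, 0.4]
opening: 0.997
finger_force: 0.0
```

```bash
python3 - <<'E'
from fit import *
X=get_state();M=R.from_quat(X['eef_rot']).as_matrix();print(X['tool_pos'],M,X['contact_force'],X['q'])
print(100*M.T@(np.array([.5925,.1597,.247])-X['tool_pos']))
E
```

```text
[0.5866 0.1522 0.2869] [[-0.8987  0.4385 -0.0005]
 [ 0.4385  0.8987  0.0008]
 [ 0.0008  0.0005 -1.    ]] [-0.396  -0.7634  0.4345] [ 0.2446  0.8557 -1.1794  1.5545  0.8122  1.2893  0.0675]
[-0.2047  0.9295  3.9859]
```

Call:
{"name": "send_rows", "arguments": {
  "motion": [
    {"x":-0.2,"y":0,"z":1,"rx":0,"ry":0,"rz":0,"jaw":8.8},
    {"x":0,"y":0,"z":1,"rx":0,"ry":0,"rz":0,"jaw":8.8},
    {"x":0,"y":0,"z":1,"rx":0,"ry":0,"rz":0,"jaw":8.8},
    {"x":0,"y":0,"z":0.5,"rx":0,"ry":0,"rz":0,"jaw":8.8},
    {"x":0,"y":0,"z":0,"rx":0,"ry":0,"rz":0,"jaw":8.8}
  ]
}}

```text
clock: 17.0
tool_pos: [0.588, 0.1509, 0.2507]
eef_rot: [0.225, 0.974, -0.0, -0.001]
contact_force: [-0.4, 0.4, 0.5]
opening: 0.998
finger_force: 0.0
```

Call:
{"name": "send_rows", "arguments": {
  "motion": [
    {"x":0,"y":0,"z":0.2,"rx":0,"ry":0,"rz":0,"jaw":8.8},
    {"x":0,"y":0,"z":0.2,"rx":0,"ry":0,"rz":0,"jaw":8.8},
    {"x":0,"y":0.4,"z":0,"rx":0,"ry":0,"rz":0,"jaw":8.8},
    {"x":0,"y":0.5,"z":0,"rx":0,"ry":0,"rz":0,"jaw":8.8},
    {"x":0,"y":0,"z":0,"rx":0,"ry":0,"rz":0,"jaw":8.8}
  ]
}}

```text
clock: 17.5
tool_pos: [0.5926, 0.1606, 0.2482]
eef_rot: [0.225, 0.974, 0.001, -0.0]
contact_force: [0.3, 0.0, 0.5]
opening: 0.997
finger_force: 0.0
```

```bash
python3 look.py w11; python3 - <<'E'
from fit import *
X=get_state();M=R.from_quat(X['eef_rot']).as_matrix()
print(100*M.T@(np.array([.5925,.1597,.247])-X['tool_pos']))
E
```

```text
17.6 [0.5924 0.1598 0.248 ] TCP in case frame mm [128.9258 104.3812  47.6899] rot err (tool axes) [-0.4521 -0.1623  0.6738] 0.9988011922613536 [-0.0795  0.3353  0.6353] [ 0.2189  0.904  -1.1476  1.5789  0.8604  1.2364  0.0307]
[-0.0143  0.0005  0.1023]
```

View pics/w11.png

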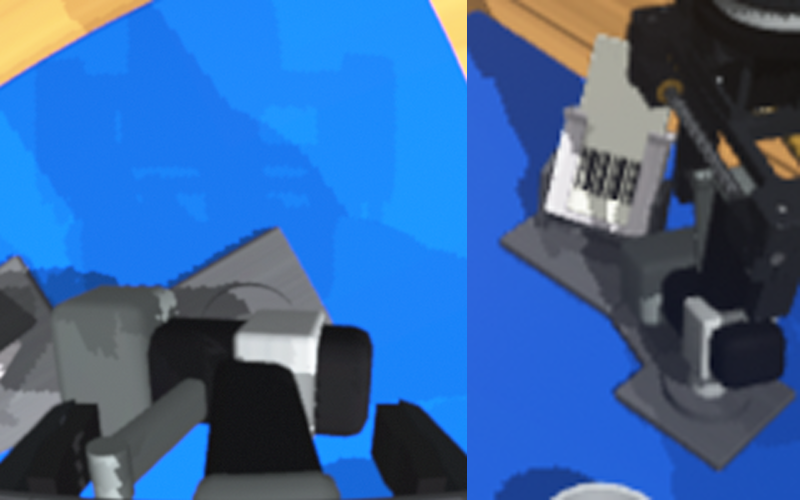

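Call:
{"name": "send_rows", "arguments": {
  "grip_force": 25,
  "motion": [
    {"x":0,"y":0,"z":0,"rx":0,"ry":0,"rz":0,"jaw":7},
    {"x":0,"y":0,"z":0,"rx":0,"ry":0,"rz":0,"jaw":5},
    {"x":0,"y":0,"z":0,"rx":0,"ry":0,"rz":0,"jaw":3.5},
    {"x":0,"y":0,"z":0,"rx":0,"ry":0,"rz":0,"jaw":3.5},
    {"x":0,"y":0,"z":0,"rx":0,"ry":0,"rz":0,"jaw":3.5}
  ]
}}

```text
clock: 18.1
tool_pos: [0.5919, 0.1573, 0.2478]
eef_rot: [0.226, 0.974, -0.002, -0.0]
contact_force: [3.7, 4.5, -3.9]
opening: 0.574
finger_force: 9.3
```

Call:
{"name": "send_rows", "arguments": {
  "motion": [
    {"x":0,"y":0,"z":0,"rx":0,"ry":0,"rz":0,"jaw":3.5},
    {"x":0,"y":0,"z":0,"rx":0,"ry":0,"rz":0,"jaw":3.5},
    {"x":0,"y":0,"z":0,"rx":0,"ry":0,"rz":0,"jaw":3.5},
    {"x":0,"y":0,"z":0,"rx":0,"ry":0,"rz":0,"jaw":3.5},
    {"x":0,"y":0,"z":0,"rx":0,"ry":0,"rz":0,"jaw":3.5}
  ]
}}

```text
clock: 18.6
tool_pos: [0.5931, 0.16, 0.2479]
eef_rot: [0.225, 0.974, 0.001, 0.0]
contact_force: [4.6, 3.0, -4.2]
opening: 0.502
finger_force: 25.0
```

Call:
{"name": "send_rows", "arguments": {
  "motion": [
    {"x":0,"y":0,"z":0,"rx":0,"ry":0,"rz":0,"jaw":3.5},
    {"x":0,"y":0,"z":0,"rx":0,"ry":0,"rz":0,"jaw":3.5},
    {"x":0,"y":0,"z":0,"rx":0,"ry":0,"rz":0,"jaw":3.5},
    {"x":0,"y":0,"z":0,"rx":0,"ry":0,"rz":0,"jaw":3.5},
    {"x":0,"y":0,"z":0,"rx":0,"ry":0,"rz":0,"jaw":3.5}
  ]
}}

```text
clock: 19.1
tool_pos: [0.5931, 0.1599, 0.2478]
eef_rot: [0.225, 0.974, 0.001, 0.0]
contact_force: [5.0, 2.4, -4.8]
opening: 0.499
finger_force: 25.0
```

```bash
python3 look.py w12
```

```text
19.2 [0.5931 0.16   0.2478] TCP in case frame mm [129.5215 104.2543  47.1656] rot err (tool axes) [-0.4502 -0.1622  0.6732] 0.502186751554329 [ 5.1585  2.492  -4.0675] [ 0.2191  0.9045 -1.1474  1.5783  0.8612  1.2348  0.0308]
```

Call:
{"name": "send_rows", "arguments": {
  "motion": [
    {"x":0,"y":0,"z":0,"rx":0,"ry":0,"rz":0,"jaw":5.5},
    {"x":0,"y":0,"z":0,"rx":0,"ry":0,"rz":0,"jaw":7},
    {"x":0,"y":0,"z":0,"rx":0,"ry":0,"rz":0,"jaw":8.8},
    {"x":0,"y":0,"z":0,"rx":0,"ry":0,"rz":0,"jaw":8.8},
    {"x":0,"y":0,"z":0,"rx":0,"ry":0,"rz":0,"jaw":8.8}
  ]
}}

```text
clock: 19.7
tool_pos: [0.5924, 0.1604, 0.2484]
eef_rot: [0.225, 0.974, 0.001, -0.0]
contact_force: [0.1, 0.8, 0.3]
opening: 0.933
finger_force: 0.0
```

Call:
{"name": "send_rows", "arguments": {
  "motion": [
    {"x":0,"y":0,"z":0,"rx":0,"ry":0,"rz":0,"jaw":8.8},
    {"x":0,"y":-0.45,"z":0,"rx":0,"ry":0,"rz":0,"jaw":8.8},
    {"x":0,"y":-0.45,"z":0,"rx":0,"ry":0,"rz":0,"jaw":8.8},
    {"x":0,"y":0,"z":0,"rx":0,"ry":0,"rz":0,"jaw":8.8},
    {"x":0,"y":0,"z":-1,"rx":0,"ry":0,"rz":0,"jaw":8.8}
  ]
}}

```text
clock: 20.2
tool_pos: [0.5879, 0.1505, 0.2571]
eef_rot: [0.225, 0.974, -0.001, -0.001]
contact_force: [0.2, -0.9, -1.5]
opening: 1.001
finger_force: 0.0
```

Call:
{"name": "send_rows", "arguments": {
  "motion": [
    {"x":0,"y":0,"z":-2,"rx":0,"ry":0,"rz":0,"jaw":8.8},
    {"x":0,"y":0,"z":-2,"rx":0,"ry":0,"rz":0,"jaw":8.8},
    {"x":0,"y":0,"z":-3,"rx":0,"ry":0,"rz":0,"jaw":8.8},
    {"x":0,"y":0,"z":-3,"rx":0,"ry":0,"rz":0,"jaw":8.8},
    {"x":0,"y":0,"z":0,"rx":0,"ry":0,"rz":0,"jaw":8.8}
  ]
}}

```text
clock: 20.7
tool_pos: [0.5894, 0.1536, 0.3631]
eef_rot: [0.225, 0.974, 0.003, 0.003]
contact_force: [-0.1, 0.4, -0.2]
opening: 0.996
finger_force: 0.0
```

```bash
python3 - <<'E'
from fit import *
v=cam('scene');k=cv2.cvtColor(v['img'],cv2.COLOR_RGB2BGR)
c9,v9=pickle.load(open('w9.pkl','rb'))
a=v['img'][155:213,340:390].astype(int);b=v9['img'][155:213,340:390].astype(int);print('tag/case diff to post-insertion',np.abs(a-b).mean())
cv2.imwrite('pics/end.png',cv2.resize(k[100:400,200:500],(600,600),interpolation=cv2.INTER_CUBIC))
x=get_state();print(x['clock'],x['tool_pos'],x['contact_force'],x['opening'])
E
```

```text
tag/case diff to post-insertion 33.97632183908046
20.75 [0.5889 0.1526 0.3607] [-0.3569 -0.1583 -0.1807] 0.9996346891235424
```

View pics/end.png

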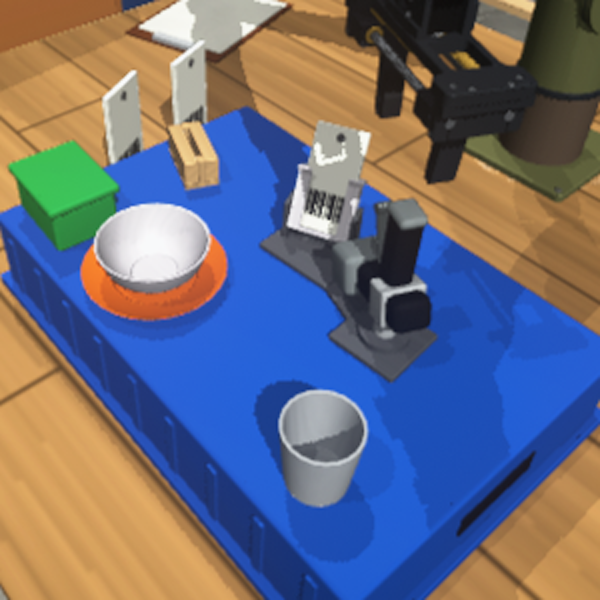

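The picture shows the tag still standing in the case at (335,180), where the pixel difference is only the arm's shadow. The trigger is out and everything else is in place, so I'm handing in.

```bash
python3 -c "
from plant import *
print(finish_job())"
```

```text
the job is handed in; nothing more can be done
None
```

I put the smallest tag home in the case and let go of it, squeezed the scanner trigger fully in for about a second and released it, and handed the job in at about 21 s; `finish_job()` returned no verdict.

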